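# Lock the green wheel's arbor with its linchpin

### The job

The linchpin on the grinder with the green wheel has only been started in its shaft: push its red head straight down until the pin is fully home, then swing its wire ring up and over the end of the shaft so that it hangs there and keeps the pin in. The other grinder, with the white felt wheel, is still being set up: do not touch its pin or ring.

Things in the scene. Friction and masses are not known exactly. Their poses are not given: they have to be found in the camera images.
- green_pin_head (a point): Top centre of the red pin head (20 mm across, 18 tall) on the teal grinder with the GREEN wheel. Its 10 mm pin goes upright through a level 22 mm shaft, axis 100 mm above the table. Head top: 154 mm above the table at green_pin 0, 129 mm when home. x: along the shaft to its free end, 18 mm past the pin; z up. Behind (-x): 32 mm sleeve from 16 mm, then from 83 mm flange and wheel (88 mm across).
- green_pin (a joint): How far the green-wheel grinder's linchpin has been pushed down, m: 0 is farthest out, 0.025 fully home (hard stop, head resting on the shaft). It starts between 0 and 0.008, slides with about 5 N of friction and stays where it is left.
- green_ring (a joint): That pin's wire ring, rad: 5 mm wire, 57 wide, hinged along y on the head's sides 12 mm below its top; outer bar (along y) 50 mm from the hinge. 0 = start, resting, leaning 0.6 rad back to the wheel: bar 28 mm behind the pin, 29 above the head top. Grows swinging up (0.6 upright) and over the shaft end to 3.65 (stop, hanging). Loose: 0.2 rad past upright it falls on by its weight.
- felt_pin: The same kind of linchpin on the other grinder (WHITE felt wheel), also only started, ring leaning back; leave untouched. Origin: underside of its red head, on the pin's axis, 136 to 128 mm above the table; axes as for the green one. On both grinders the housing starts 122 mm behind the pin, 115 mm wide, top 151 mm above the table.

How it is judged (in metres and radians):
On the way, in this order (a step that is already met when the one before it is completed fails the run):
1. the green wheel's pin is pushed fully home while its ring is still back (value of joint green_pin above 0.0225 m and value of joint green_ring below 1.2 rad), for 0.1 s.
2. its ring has been swung over the shaft's end and hangs there (value of joint green_pin above 0.0225 m and value of joint green_ring above 3.2 rad), for 0.2 s.
At the end, for the whole second after the job is handed in: The green wheel's pin is within 2.5 mm of fully home (joint above 0.0225) and its ring hangs at rest over the shaft's end (joint above 3.2 rad, speed below 0.2 rad/s) (all of step 2 and velocity of joint green_ring between -0.2 and 0.2 rad/s); the robot touches nothing.
It fails at once if the felt wheel's pin or ring is touched with more than 2 N, or its pin is moved more than 4 mm (contact force between felt_pin and the fingers above 2 N or contact force between felt_pin and the arm above 2 N or distance of felt_pin from where it was at the start of the episode above 0.004 m).
It also fails if it takes over 35 s, if anything falls off the work surface, if the arm or the gripper's body presses on something with over 40 N, if the wrist force passes 120 N, or if a joint passes its speed limit or range.

### The arm

A 6-joint arm with a two-finger parallel gripper is mounted at the origin on the work surface. World frame = base frame: x ahead of the robot, y to its left, z up, the work surface at z = 0. Lengths are in mm, angles in degrees, forces in N, time in s.
With the tool pointing down it reaches from about 350 to 850 mm from the base axis. Payload 8.1 kg.
Tool frame: the origin (TCP) lies midway between the tips of the shut fingers; the grasp point (between the pads) lies 19 mm behind it; z points along the fingers, y is the line along which they close (so a half turn about z gives the same grasp; the last joint's range is limited). The gripper opens to 85 mm and grips with 20 to 120 N. Pads are 22 mm wide; open, the fingers measure 114 mm over their backs; the gripper's body (76 mm by 85 mm) begins 54 mm behind the grasp point. The pads swing forward as they close: fully open they stand 13 mm farther back than shut.
Start: joints at [71.998, 7.471, 85.268, -0, 87.261, -4.893], TCP at [136.063, 584.373, 231.292] pointing down, gripper open.
Joint ranges: [-169.43, 169.43], [-51.17, 129.36], [1.28, 143.12], [-76.62, 256.62], [0, 156.53], [-152.29, 152.29]. Speed limits (degrees/s): [136.94, 136.94, 159.86, 180, 180, 180].

### API

Orientations are given as [roll, pitch, yaw] about the fixed x, y, z axes, in that order (R = Rz(yaw) Ry(pitch) Rx(roll)).
In Python, from bench import sense, snapshot, camera_params, hand_in, masks_of, pinpoint gives the robot as it stands.
- The arm moves only by the tool step_arm, never from a script. Its argument "targets" is a list of rows, each an object with "angular": the turn, a rotation vector about the tool's x, y, z scaled (see below), a list of three; "dp": the shift along the tool's x, y, z scaled (see below), a list of three; "fingers": the closure, from 0 (fully open) to 1 (shut). A call has exactly 8 rows; each row is the pose to reach, as a shift and turn from the pose commanded when the call began, along the tool's axes at that moment, turning the shorter way round; what a row does not reach only later rows make up. The controller multiplies each number of a shift by 0.2 m and each number of a turn by 180 degrees. A row lasts 1/8 s, in which the tool goes at most 62.5 mm and 10.7 degrees, less where a joint would pass 70% of its speed; a pose out of reach is approached as far as the arm can. A call with a number of a shift or a turn outside -1 to 1 is refused whole. A call with a gripper value outside its range is refused whole. The fingers move at their own pace and stop on an object; "newtons" is the grip in N (left out, the last holds). Time passes only in rows, so rows that repeat a pose let the fingers close, or fill a call up. It gives the time, the measured TCP pose, the force, the opening and the grip force at its end, in the units of the state.
- sense(): the state, without advancing time (a new reading comes with each control period).
- snapshot(name): name is "scene" or "top"; returns the picture (400x640x3 uint8, blue, green, red); there is no depth.
- camera_params(name): a dict with "vfov" (degrees; the focal length in pixels is half the picture's height over the tangent of half this angle, whatever the lens; pixels are square), "cx", "cy" (the principal point, pixels), "D" ([k1, k2, p1, p2, k3] as OpenCV has them; the pictures are not rectified), "R" (3x3) and "t" (3): a world point X has camera coordinates R X + t. Camera axes: x right, y down, z forward; pixel columns grow to the right and rows downward; lengths in mm; the calibration is good to about 2 mm. A picture is of the moment at which its call begins. camera_params takes no time and is no camera call.
- hand_in(): hands the job in; it is judged then, once.
Trained networks look in the newest picture that a camera, given by its name, has taken for a name from the list of things; names that differ only in an ending like _2 or _b are one class to them, and where a whole thing is asked for, a point or a joint stands for the part that bears it (a point fixed in the world has none). Each returns a list of dicts, best first, with "conf" (0 to 1); they miss things now and then, are a little off and sometimes report something else, mostly with a low value. They report only what shows in the picture. A call takes as long as a camera call.
- masks_of(camera, label): "pixels" (400x640 bool, what is visible of it) and "at" ([column, row] in pixels, amid what is visible of it).
- pinpoint(camera, label): "at" ([column, row] in pixels: a listed point, or the origin of a listed thing).
The state is a dict: "time": time; "joint_pos": joint angles; "qd": joint speeds; "joint_efforts": joint torques, N m; "tool_pos": TCP position; "tcp_rot": TCP orientation; "ft_force": force on the tool from outside, world axes, zero at the start; "wrist_torque": the same for the moment, N m; "finger_gap": finger opening in mm; "grip_force": force on a finger pad.
Only numpy, scipy, OpenCV 4.12 (cv2) and the standard library are available. Lean on these libraries where they do the work, as an engineer would, in place of code of your own. Each camera call takes 0.05 s, during which the arm holds its last target. There are 200 camera calls.

## Working session

There is one attempt and no reset: what is moved stays moved. The work goes in short steps, Python scripts to look and compute and a tool call to move; the robot and the scene stay as the last step left them, time stands still between calls to the robot, and variables do not carry over. Pictures are saved under pics/ and viewed, at most 10 in all, crops included, and the job is handed in when it is done.

Besides the shell and the picture viewer there is one more tool, called after "Emit:" as name(argument=value, ...), one argument or row to a line, values as JSON. step_arm: Moves the arm, as the interface text tells. Its arguments: {"type":"object","properties":{"targets":{"type":"array","items":{"type":"object","properties":{"angular":{"type":"array","items":{"type":"number","minimum":-1,"maximum":1}},"dp":{"type":"array","items":{"type":"number","minimum":-1,"maximum":1}},"fingers":{"type":"number"}}}},"newtons":{"type":"number"}},"required":["targets"]}

```bash
mkdir -p pics
cat > h.py <<'E'
import numpy as np, cv2
from scipy.optimize import least_squares
from bench import *
def K(n):
    c=camera_params(n); f=200/np.tan(np.radians(c["vfov"])/2)
    return np.array([[f,0,c["cx"]],[0,f,c["cy"]],[0,0,1.]]),np.array(c["D"],float),np.array(c["R"]),np.array(c["t"],float)
def proj(n,X):
    k,d,R,t=K(n); return cv2.projectPoints(np.array(X,float).reshape(-1,1,3),cv2.Rodrigues(R)[0],t,k,d)[0].reshape(-1,2)
def tri(obs):
    return least_squares(lambda X:np.concatenate([(proj(n,X)[0]-p) for n,p in obs]),[500,0,120.])
def onz(n,p,z):
    k,d,R,t=K(n); u=cv2.undistortPoints(np.array([[p]],float),k,d)[0,0]
    r=R.T@np.array([*u,1]); o=-R.T@t; return o+r*(z-o[2])/r[2]
E
python3 - <<'E'
from h import *
a=snapshot("scene");b=snapshot("top")
cv2.imwrite("pics/s.png",a);cv2.imwrite("pics/t.png",b)
for n in("scene","top"):
    print(n,-K(n)[2].T@K(n)[3])
    for l in("green_pin_head","felt_pin"):print(l,[(np.round(d["at"],1),round(d["conf"],2)) for d in pinpoint(n,l)])
    for l in("green_ring","green_pin","felt_pin"):print('m',l,[(np.round(d["at"],1),round(d["conf"],2),d["pixels"].sum()) for d in masks_of(n,l)])
E
```

```text
scene [1207.91988167 -166.16699812  805.73527789]
green_pin_head [(array([164. , 232.1]), 0.8)]
felt_pin [(array([426.4, 216.6]), 0.62)]
m green_ring [(array([172. , 212.7]), 0.6, np.int64(23))]
m green_pin [(array([167.7, 232.9]), 0.79, np.int64(347))]
m felt_pin [(array([426.5, 210.4]), 0.86, np.int64(351))]
top [487.65105778  12.64913892 918.84941438]
green_pin_head [(array([472.4, 226.3]), 0.72)]
felt_pin [(array([225.3, 203.6]), 0.48)]
m green_ring [(array([477.6, 236.7]), 0.54, np.int64(156))]
m green_pin [(array([471.9, 228. ]), 0.51, np.int64(137))]
m felt_pin [(array([225.5, 203.4]), 0.62, np.int64(254))]
```

View pics/s.png

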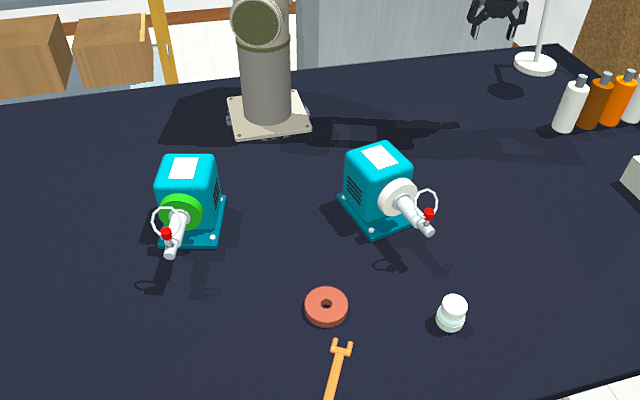

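View pics/t.png

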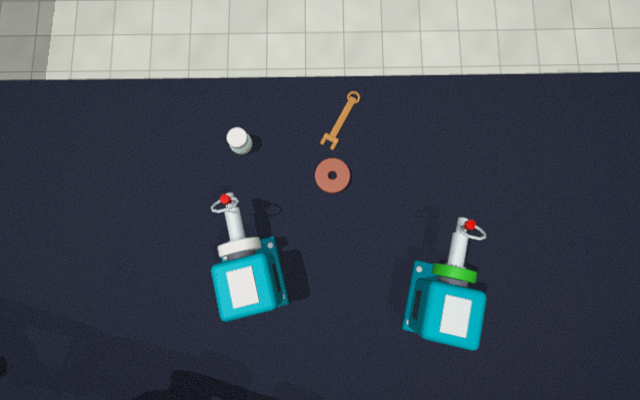

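The scene view shows the green grinder at left, with its head at (165,232) and shaft end at (169,255). The top view shows it at right, with its head at (471,225). The felt grinder is well away at +y.

Run:
```python
from h import *
r=tri([("scene",(164,232.1)),("top",(472.4,226.3))]);print("head",r.x,r.fun)
r=tri([("scene",(426.4,216.6)),("top",(225.3,203.6))]);print("felt",r.x,r.fun)
for n in("scene","top"):
    im=snapshot(n); hsv=cv2.cvtColor(im,cv2.COLOR_BGR2HSV)
    m=((hsv[...,0]<6)|(hsv[...,0]>174))&(hsv[...,1]>190)&(hsv[...,2]>100)
    k,l,s,c=cv2.connectedComponentsWithStats(m.astype(np.uint8))
    print(n,[(s[i].tolist(),c[i].round(1)) for i in range(1,k) if s[i][4]>15])
    g=(abs(hsv[...,0].astype(int)-60)<12)&(hsv[...,1]>150)&(hsv[...,2]>60)
    k,l,s,c=cv2.connectedComponentsWithStats(g.astype(np.uint8))
    print(n,'g',[(s[i].tolist(),c[i].round(1)) for i in range(1,k) if s[i][4]>15])
a=cv2.imread("pics/s.png")[190:270,120:240];b=cv2.imread("pics/t.png")[200:290,410:510]
cv2.imwrite("pics/c.png",np.hstack([cv2.resize(a,(400,500*80*1//120*1 and 267),interpolation=2),cv2.resize(b,(297,267),interpolation=2)]))
```

```text
head [ 549.88571222 -282.16512248  143.7559587 ] [-1.26184298 -0.28725539 -1.35834943 -0.15872189]
felt [605.81226974 218.62068276 121.89164693] [ 0.12703562 -0.02142934  0.12834856  0.04164608]
scene [([424, 208, 10, 13, 97], array([428.5, 213.5])), ([160, 227, 12, 13, 114], array([165.8, 233. ]))]
scene g [([160, 193, 43, 38, 726], array([185.4, 207.2])), ([158, 210, 13, 16, 132], array([163.8, 216.1]))]
top [([220, 194, 10, 10, 73], array([224.4, 198.8])), ([464, 220, 12, 10, 82], array([469.7, 224.6]))]
top g [([433, 263, 44, 21, 499], array([454.7, 272.5]))]
```

View pics/c.png

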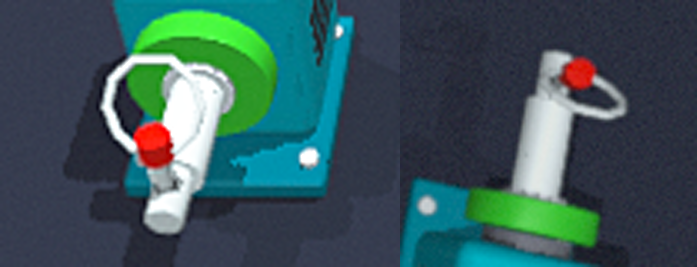

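The crop shows the ring leaning back over the shaft and the head raised above it. Shaft-end face centre is at about (169.5,255) in the scene view and about (461.5,217) in the top view. The sleeve axis in the top view runs from (456.1,264) to (459.8,232).

Run:
```python
from h import *
def model(p):
    x,y,yaw,s=p; f=np.array([np.cos(yaw),np.sin(yaw),0]); P=np.array([x,y,0]); z=lambda h:np.array([0,0,h])
    A=P+f*18+z(100); H=P+z(145-s)
    return [("scene",H,(165.8,233)),("top",H+z(5),(469.7,224.6)),("scene",A,(169.5,255)),("top",A+z(4),(461.5,217.)),("top",P-f*20+z(103),(459.8,232)),("top",P-f*79+z(103),(456.1,264))]
r=least_squares(lambda p:np.concatenate([proj(n,X)[0]-q for n,X,q in model(p)]),[550,-282,-.1,4])
print(r.x,np.degrees(r.x[2]),r.fun.round(1))
x,y,w,s=r.x;f=np.array([np.cos(w),np.sin(w)])
print("end",[x,y]+18*f,"headtop",154-s)
s=sense();print(s["tool_pos"],s["tcp_rot"],s["ft_force"],s["finger_gap"])
```

```text
[ 5.54675765e+02 -2.76130370e+02 -1.86664000e-01  1.10023628e-01] -10.695059409522033 [ 0.2 -0.3 -0.7 -1.1 -0.2  1.2  0.5  0.2 -0.1  2.9  0.3 -1.2]
end [ 572.36308339 -279.47084352] headtop 153.889976371694
[136.07057208 584.3662276  231.29409661] [-1.79999776e+02 -3.36778902e-04  1.66892144e+02] [ 0.10560138  0.12200699 -0.70661924] 85.64399173385114
```

Emit:
step_arm(
  targets=[
    {"dp": [-0.1,-0.125,-0.06],"angular": [0,0,-0.0134],"fingers": 1},
    {"dp": [-0.2,-0.25,-0.12],"angular": [0,0,-0.0134],"fingers": 1},
    {"dp": [-0.3,-0.375,-0.18],"angular": [0,0,-0.0134],"fingers": 1},
    {"dp": [-0.4,-0.5,-0.24],"angular": [0,0,-0.0134],"fingers": 1},
    {"dp": [-0.5,-0.625,-0.3],"angular": [0,0,-0.0134],"fingers": 1},
    {"dp": [-0.6,-0.75,-0.36],"angular": [0,0,-0.0134],"fingers": 1},
    {"dp": [-0.7,-0.875,-0.4],"angular": [0,0,-0.0134],"fingers": 1},
    {"dp": [-0.8,-1,-0.4],"angular": [0,0,-0.0134],"fingers": 1},
  ],
)

```text
time: 1.7
tool_pos: [247.1, 352.6, 312.4]
tcp_rot: [179.9, 0.1, 169.3]
ft_force: [0.5, -0.5, -0.2]
finger_gap: -0.2
grip_force: 0.0
```

Emit:
step_arm(
  targets=[
    {"dp": [-0.1,-0.125,0],"fingers": 1},
    {"dp": [-0.2,-0.25,0],"fingers": 1},
    {"dp": [-0.3,-0.375,0],"fingers": 1},
    {"dp": [-0.4,-0.5,0],"fingers": 1},
    {"dp": [-0.5,-0.625,0],"fingers": 1},
    {"dp": [-0.6,-0.75,0],"fingers": 1},
    {"dp": [-0.7,-0.875,0],"fingers": 1},
    {"dp": [-0.8,-1,0],"fingers": 1},
  ],
)

```text
validation failed for argument at $.ta...
```

Emit:
step_arm(
  targets=[
    {"dp": [-0.1,-0.125,0],"fingers": 1},
    {"dp": [-0.2,-0.25,0],"fingers": 1},
    {"dp": [-0.3,-0.375,0],"fingers": 1},
    {"dp": [-0.4,-0.5,0],"fingers": 1},
    {"dp": [-0.5,-0.625,0],"fingers": 1},
    {"dp": [-0.6,-0.75,0],"fingers": 1},
    {"dp": [-0.7,-0.875,0],"fingers": 1},
    {"dp": [-0.8,-1,0],"fingers": 1},
  ],
)

```text
validation failed for argument at $.ta...
```

Emit:
step_arm(
  targets=[
    {"dp": [-0.09,-0.12,0],"angular": [0,0,0],"fingers": 1},
    {"dp": [-0.18,-0.24,0],"angular": [0,0,0],"fingers": 1},
    {"dp": [-0.27,-0.36,0],"angular": [0,0,0],"fingers": 1},
    {"dp": [-0.36,-0.48,0],"angular": [0,0,0],"fingers": 1},
    {"dp": [-0.45,-0.6,0],"angular": [0,0,0],"fingers": 1},
    {"dp": [-0.54,-0.72,0],"angular": [0,0,0],"fingers": 1},
    {"dp": [-0.62,-0.84,0],"angular": [0,0,0],"fingers": 1},
    {"dp": [-0.71,-0.94,0],"angular": [0,0,0],"fingers": 1},
  ],
)

```text
time: 2.7
tool_pos: [351.5, 141.3, 311.6]
tcp_rot: [180.0, 0.0, 169.3]
ft_force: [-0.0, 0.1, -0.3]
finger_gap: -0.2
grip_force: 0.0
```

Emit:
step_arm(
  targets=[
    {"dp": [-0.09,-0.12,0],"angular": [0,0,0],"fingers": 1},
    {"dp": [-0.18,-0.24,0],"angular": [0,0,0],"fingers": 1},
    {"dp": [-0.27,-0.36,0],"angular": [0,0,0],"fingers": 1},
    {"dp": [-0.36,-0.48,0],"angular": [0,0,0],"fingers": 1},
    {"dp": [-0.45,-0.6,0],"angular": [0,0,0],"fingers": 1},
    {"dp": [-0.54,-0.72,0],"angular": [0,0,0],"fingers": 1},
    {"dp": [-0.62,-0.84,0],"angular": [0,0,0],"fingers": 1},
    {"dp": [-0.71,-0.94,0],"angular": [0,0,0],"fingers": 1},
  ],
)

```text
time: 3.7
tool_pos: [456.1, -70.0, 311.5]
tcp_rot: [-180.0, 0.0, 169.3]
ft_force: [0.2, 0.1, 0.0]
finger_gap: 0.3
grip_force: 0.0
```

Emit:
step_arm(
  targets=[
    {"dp": [-0.09,-0.12,0],"angular": [0,0,0],"fingers": 1},
    {"dp": [-0.18,-0.24,0],"angular": [0,0,0],"fingers": 1},
    {"dp": [-0.27,-0.36,0],"angular": [0,0,0],"fingers": 1},
    {"dp": [-0.36,-0.48,0.1],"angular": [0,0,0],"fingers": 1},
    {"dp": [-0.45,-0.6,0.2],"angular": [0,0,0],"fingers": 1},
    {"dp": [-0.54,-0.72,0.3],"angular": [0,0,0],"fingers": 1},
    {"dp": [-0.64,-0.84,0.4],"angular": [0,0,0],"fingers": 1},
    {"dp": [-0.73,-0.94,0.45],"angular": [0,0,0],"fingers": 1},
  ],
)

```text
time: 4.7
tool_pos: [564.2, -281.5, 219.6]
tcp_rot: [180.0, -0.1, 169.3]
ft_force: [-0.4, 0.3, 0.6]
finger_gap: 0.1
grip_force: 0.0
```

Run:
```python
from h import *
a=snapshot("scene");cv2.imwrite("pics/s2.png",cv2.resize(a[110:290,70:310],(800,600),interpolation=2))
b=snapshot("top");cv2.imwrite("pics/t2.png",cv2.resize(b[170:290,390:550],(800,600),interpolation=2))
s=sense();print(s["tool_pos"],s["ft_force"])
P=s["tool_pos"]
print(proj("scene",P),proj("top",P), proj("scene",[555,-276,154]))
f=np.array([np.cos(-.187),np.sin(-.187),0])
for name,p,h in(("scene",(165.8,233),145),("top",(469.7,224.6),149)):print(name,onz(name,p,h),onz(name,p,h-8))
```

```text
[ 563.98223299 -282.27342228  218.81676536] [-1.11138994 -0.53680674 -0.0960552 ]
[[153.96854009 207.78267921]] [[485.95622603 214.90302102]] [[165.12592313 229.41029657]]
scene [ 555.41932103 -276.56814092  145.        ] [ 547.51902471 -277.90484742  137.        ]
top [ 552.5811247  -277.72313305  149.        ] [ 553.25585475 -280.74057793  141.        ]
```

View pics/s2.png

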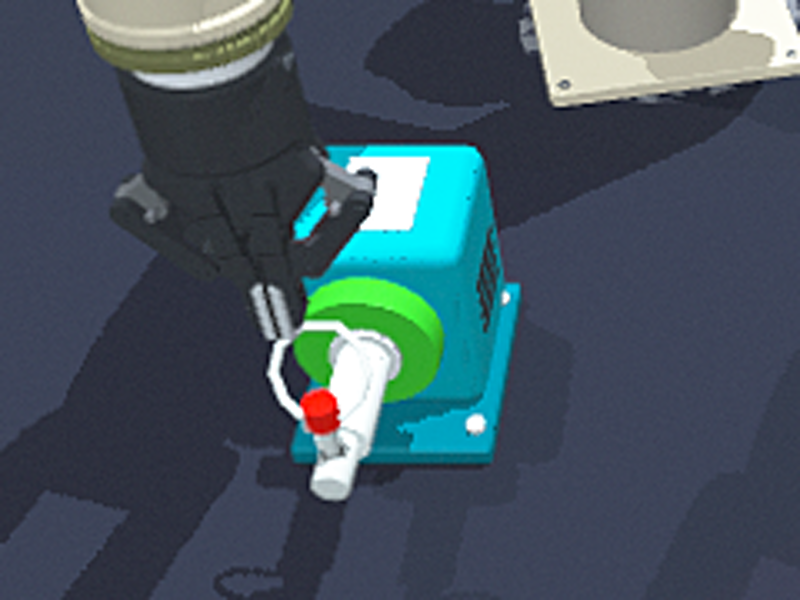

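The scene crop shows the closed fingertips at crop (277,338), close to where the calibration puts them. The ring is back and the head is clear. I'll descend over the head, 5 mm forward of its axis.

Emit:
step_arm(
  targets=[
    {"dp": [0.028,0.015,0],"angular": [0,0,0],"fingers": 1},
    {"dp": [0.028,0.015,0.06],"angular": [0,0,0],"fingers": 1},
    {"dp": [0.028,0.015,0.12],"angular": [0,0,0],"fingers": 1},
    {"dp": [0.028,0.015,0.18],"angular": [0,0,0],"fingers": 1},
    {"dp": [0.028,0.015,0.24],"angular": [0,0,0],"fingers": 1},
    {"dp": [0.028,0.015,0.28],"angular": [0,0,0],"fingers": 1},
    {"dp": [0.028,0.015,0.29],"angular": [0,0,0],"fingers": 1},
    {"dp": [0.028,0.015,0.29],"angular": [0,0,0],"fingers": 1},
  ],
)

```text
time: 5.8
tool_pos: [559.5, -276.8, 163.4]
tcp_rot: [-180.0, 0.0, 169.3]
ft_force: [0.6, 0.7, -0.3]
finger_gap: 0.2
grip_force: 0.0
```

Run:
```python
from h import *
a=snapshot("scene");cv2.imwrite("pics/s3.png",cv2.resize(a[150:270,90:250],(800,600),interpolation=2))
for i in range(3):
  s=sense();print(s["time"],s["tool_pos"],s["ft_force"]);snapshot("top")
```

```text
5.85 [ 559.66929037 -276.88799098  163.73353579] [-0.27609532 -0.26174585  0.46472962]
5.9 [ 559.74564264 -276.94705732  163.92059085] [-0.06895422 -0.75658782 -0.50979533]
5.95 [ 559.75469104 -276.9338038   163.92063032] [-0.4135796  -0.39793096 -0.01893511]
```

View pics/s3.png

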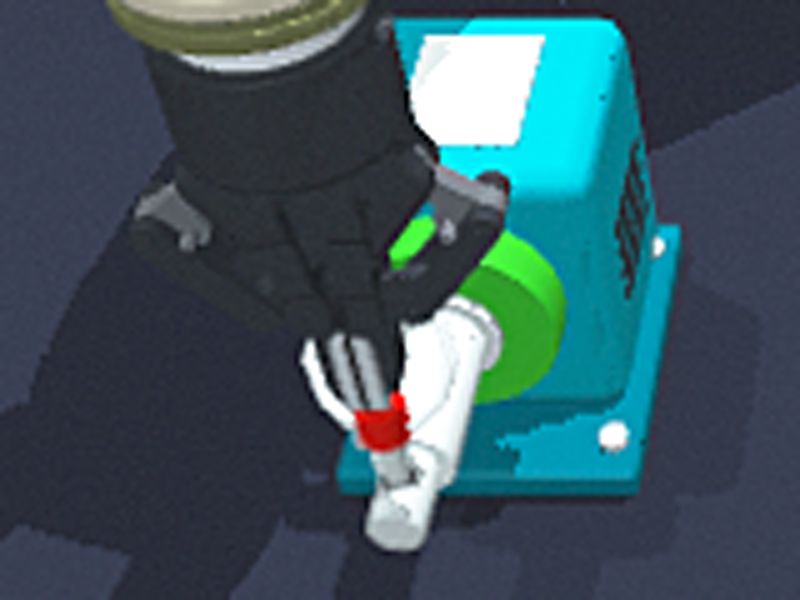

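The scene crop shows the tips at (370,410), just above the head at (382,420), with the ring resting behind the fingers. I'll push down, nudging about 2 mm to +y.

Emit:
step_arm(
  targets=[
    {"dp": [0,0.012,0.03],"angular": [0,0,0],"fingers": 1},
    {"dp": [0,0.012,0.06],"angular": [0,0,0],"fingers": 1},
    {"dp": [0,0.012,0.09],"angular": [0,0,0],"fingers": 1},
    {"dp": [0,0.012,0.12],"angular": [0,0,0],"fingers": 1},
    {"dp": [0,0.012,0.145],"angular": [0,0,0],"fingers": 1},
    {"dp": [0,0.012,0.16],"angular": [0,0,0],"fingers": 1},
    {"dp": [0,0.012,0.168],"angular": [0,0,0],"fingers": 1},
    {"dp": [0,0.012,0.172],"angular": [0,0,0],"fingers": 1},
  ],
)

```text
time: 7.0
tool_pos: [560.0, -274.2, 129.0]
tcp_rot: [180.0, 0.0, 169.3]
ft_force: [-0.6, 4.4, 8.3]
finger_gap: 0.0
grip_force: 3.9
```

Run:
```python
from h import *
a=snapshot("scene")
for i in range(2):
  s=sense();print(s["time"],s["tool_pos"],s["ft_force"]);snapshot("top")
```

```text
7.05 [ 559.98702198 -274.23535163  129.08121604] [0.89223212 2.38627084 3.75702752]
7.1 [ 559.99394439 -274.27168569  129.06792685] [0.81449323 3.55401827 4.6407615 ]
```

Emit:
step_arm(
  targets=[
    {"dp": [0,0,0.005],"angular": [0,0,0],"fingers": 1},
    {"dp": [0,0,0.01],"angular": [0,0,0],"fingers": 1},
    {"dp": [0,0,0.013],"angular": [0,0,0],"fingers": 1},
    {"dp": [0,0,0.013],"angular": [0,0,0],"fingers": 1},
    {"dp": [0,0,0.013],"angular": [0,0,0],"fingers": 1},
    {"dp": [0,0,0.013],"angular": [0,0,0],"fingers": 1},
    {"dp": [0,0,0.013],"angular": [0,0,0],"fingers": 1},
    {"dp": [0,0,0.013],"angular": [0,0,0],"fingers": 1},
  ],
)

```text
time: 8.15
tool_pos: [560.2, -274.4, 128.9]
tcp_rot: [-180.0, 0.1, 169.3]
ft_force: [-7.2, 7.5, 18.8]
finger_gap: -0.1
grip_force: 9.6
```

Emit:
step_arm(
  targets=[
    {"dp": [0,0,-0.05],"angular": [0,0,0],"fingers": 1},
    {"dp": [0,0,-0.15],"angular": [0,0,0],"fingers": 1},
    {"dp": [0,0,-0.3],"angular": [0,0,0],"fingers": 1},
    {"dp": [0,0,-0.4],"angular": [0,0,0],"fingers": 1},
    {"dp": [0.08,-0.015,-0.4],"angular": [0,0,0],"fingers": 1},
    {"dp": [0.2,-0.015,-0.4],"angular": [0,0,0],"fingers": 1},
    {"dp": [0.285,-0.015,-0.4],"angular": [0,0,0],"fingers": 1},
    {"dp": [0.285,-0.015,-0.4],"angular": [0,0,0],"fingers": 1},
  ],
)

```text
time: 9.15
tool_pos: [502.7, -266.9, 206.9]
tcp_rot: [-180.0, 0.0, 169.3]
ft_force: [0.6, 0.1, -0.5]
finger_gap: 0.0
grip_force: 0.0
```

Run:
```python
from h import *
a=snapshot("scene");cv2.imwrite("pics/s4.png",cv2.resize(a[150:270,90:250],(800,600),interpolation=2))
s=sense();print(s["time"],s["tool_pos"],s["ft_force"])
```

```text
9.2 [ 503.38019158 -266.97637982  206.88457424] [-0.44974096 -0.66798439  0.36552285]
```

View pics/s4.png

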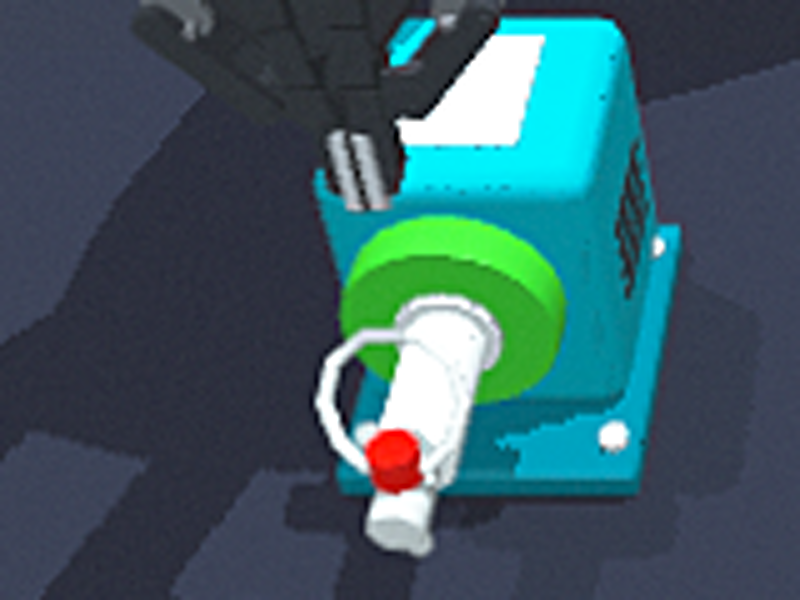

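The crop shows the head now resting on the shaft at (393,460), with the ring still back and its bar at about (370,335). The fingers are behind the ring. I'll lower them and sweep forward.

Emit:
step_arm(
  targets=[
    {"dp": [0,0,0.1],"angular": [0,0,0],"fingers": 1},
    {"dp": [0,0,0.2],"angular": [0,0,0],"fingers": 1},
    {"dp": [0,0,0.3],"angular": [0,0,0],"fingers": 1},
    {"dp": [0,0,0.31],"angular": [0,0,0],"fingers": 1},
    {"dp": [-0.03,0,0.31],"angular": [0,0,0],"fingers": 1},
    {"dp": [-0.07,0,0.31],"angular": [0,0,0],"fingers": 1},
    {"dp": [-0.11,0,0.31],"angular": [0,0,0],"fingers": 1},
    {"dp": [-0.15,0,0.31],"angular": [0,0,0],"fingers": 1},
  ],
)

```text
time: 10.2
tool_pos: [533.7, -272.6, 144.8]
tcp_rot: [-180.0, 0.1, 169.3]
ft_force: [0.9, -0.4, 0.8]
finger_gap: 0.0
grip_force: 0.0
```

Emit:
step_arm(
  targets=[
    {"dp": [-0.03,0,0],"angular": [0,0,0],"fingers": 1},
    {"dp": [-0.07,0,0],"angular": [0,0,0],"fingers": 1},
    {"dp": [-0.11,0,0],"angular": [0,0,0],"fingers": 1},
    {"dp": [-0.15,0,0],"angular": [0,0,0],"fingers": 1},
    {"dp": [-0.19,0,0],"angular": [0,0,0],"fingers": 1},
    {"dp": [-0.22,0,0],"angular": [0,0,0],"fingers": 1},
    {"dp": [-0.22,0,0],"angular": [0,0,0],"fingers": 1},
    {"dp": [-0.22,0,-0.1],"angular": [0,0,0],"fingers": 1},
  ],
)

```text
time: 11.2
tool_pos: [574.6, -279.7, 162.7]
tcp_rot: [179.9, -0.2, 169.3]
ft_force: [-0.7, -0.9, 0.6]
finger_gap: -0.2
grip_force: 0.0
```

Run:
```python
from h import *
a=snapshot("scene");cv2.imwrite("pics/s5.png",cv2.resize(a[150:300,90:290],(800,600),interpolation=2))
s=sense();print(s["time"],s["tool_pos"],s["ft_force"])
```

```text
11.25 [ 576.62849859 -280.91847927  167.98317983] [ 0.85406352 -1.14161026  2.52861155]
```

View pics/s5.png

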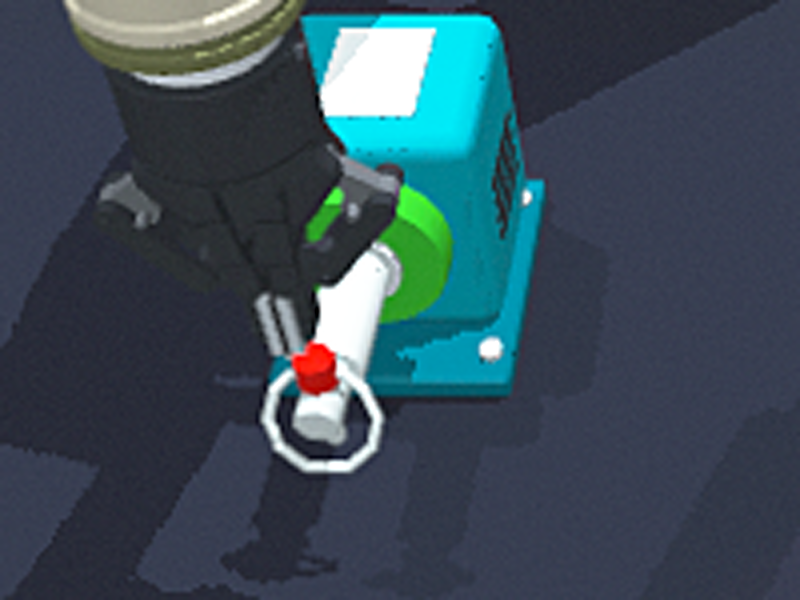

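The crop shows the ring over the shaft's end, its bar at about (322,468), possibly still falling. I'll lift clear and check again.

Emit:
step_arm(
  targets=[
    {"dp": [0,0,-0.1],"angular": [0,0,0],"fingers": 1},
    {"dp": [0,0,-0.3],"angular": [0,0,0],"fingers": 1},
    {"dp": [0,0,-0.5],"angular": [0,0,0],"fingers": 1},
    {"dp": [0,0,-0.6],"angular": [0,0,0],"fingers": 1},
    {"dp": [0,0,-0.6],"angular": [0,0,0],"fingers": 1},
    {"dp": [0,0,-0.6],"angular": [0,0,0],"fingers": 1},
    {"dp": [0,0,-0.6],"angular": [0,0,0],"fingers": 1},
    {"dp": [0,0,-0.6],"angular": [0,0,0],"fingers": 1},
  ],
)

```text
time: 12.25
tool_pos: [575.5, -280.2, 282.7]
tcp_rot: [180.0, -0.1, 169.3]
ft_force: [-0.1, 0.4, -0.1]
finger_gap: -0.1
grip_force: 0.0
```

Run:
```python
from h import *
a=snapshot("scene");cv2.imwrite("pics/s6.png",cv2.resize(a[150:300,90:290],(800,600),interpolation=2))
s=sense();print(s["time"],s["tool_pos"],s["ft_force"])
f=np.array([np.cos(-.187),np.sin(-.187),0])
for g in(2.6,3.2,3.4,3.65):
    p=np.array([554,-277,117])+50*(f*np.sin(g-.6)+np.array([0,0,np.cos(g-.6)])); print(g,(proj("scene",p)-[90,150])*4)
```

```text
12.3 [ 575.68532064 -280.28907408  283.13923397] [-0.18319796 -0.47957257  0.09088426]
2.6 [[307.53049117 475.40698339]]
3.2 [[323.36754062 471.91364613]]
3.4 [[327.96829032 462.68512325]]
3.65 [[332.82772815 446.46337993]]
```

View pics/s6.png

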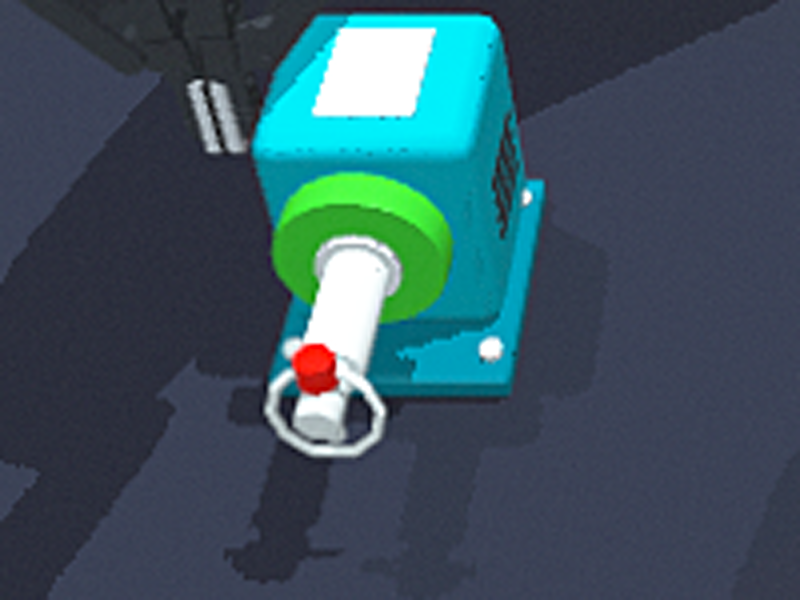

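The bar is at crop (332,452), which matches about 3.6 rad, so the ring is hanging at its stop and the head is down. I'll hold for one second, then hand in.

Emit:
step_arm(
  targets=[
    {"dp": [0,0,0],"angular": [0,0,0],"fingers": 1},
    {"dp": [0,0,0],"angular": [0,0,0],"fingers": 1},
    {"dp": [0,0,0],"angular": [0,0,0],"fingers": 1},
    {"dp": [0,0,0],"angular": [0,0,0],"fingers": 1},
    {"dp": [0,0,0],"angular": [0,0,0],"fingers": 1},
    {"dp": [0,0,0],"angular": [0,0,0],"fingers": 1},
    {"dp": [0,0,0],"angular": [0,0,0],"fingers": 1},
    {"dp": [0,0,0],"angular": [0,0,0],"fingers": 1},
  ],
)

```text
time: 13.3
tool_pos: [576.0, -280.5, 284.3]
tcp_rot: [-180.0, -0.0, 169.3]
ft_force: [0.2, 0.5, -0.9]
finger_gap: 0.0
grip_force: 0.0
```

```bash
python3 -c "
from bench import *
print(hand_in())"
```

```text
the job is handed in; nothing more can be done
None
```

The green wheel's pin is fully home and its ring hangs over the shaft's end at about 3.6 rad (camera estimate), the felt-wheel grinder was not touched, and the job was handed in at about 13 s; no verdict came back.

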